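# Hang the tool bracket on the slotted bench rack

### The arm

A 7-joint arm with a two-finger parallel gripper is mounted at the origin on the work surface. World frame = base frame: x ahead of the robot, y to its left, z up, the work surface at z = 0. Lengths are in m, angles in rad, forces in N, time in s.
With the tool pointing down it reaches from about 0.35 to 0.9 m from the base axis. Payload 8.1 kg.
Tool frame: the origin (TCP) lies between the finger pads; the fingertips stand ahead of it and the grasp point (between the pads) is the TCP (arm.nose_length is the z of the fingertips in the tool frame, in m); z points along the fingers, y is the line along which they close (so a half turn about z gives the same grasp; the last joint's range is limited). The gripper opens to 92 mm and grips with 3 to 60 N. Pads are 19 mm wide; open, the fingers measure 130 mm over their backs; the gripper's body (75 mm by 190 mm) begins 47 mm behind the grasp point.
Start: joints at [-1.437, 0.434, 0.025, 1.573, -0.012, 1.134, -0.075], TCP at [0.147, 0.608, 0.246] pointing down, gripper open.
Joint ranges: [-2.62, 2.62], [-0.44, 2.09], [-1.27, 1.32], [0.08, 2.57], [-1.32, 4.46], [0.12, 2], [-2.74, 2.74]. Speed limits (rad/s): [2.22, 2.22, 3.01, 3.01, 3.14, 3.14, 3.14].

### API

Orientations are given as a rotation vector (axis times angle).
In Python, from cell import sensors, optics, arm gives the robot as it stands.
- The arm moves only by the tool arm_command, never from a script. Its argument "deltas" is one flat list of numbers, 7 for each row, row after row: the turn, a rotation vector about the world's x, y, z as a fraction of full scale, then the shift along the world's x, y, z as a fraction of full scale, then the finger opening in mm, from 0 to 91.8. In form: [wx, wy, wz, dx, dy, dz, fingers, wx, wy, wz, dx, dy, dz, fingers, ...]. A call has 1 to 20 rows; each row is the pose to reach, as a shift and turn from the pose commanded when the call began; what a row does not reach only later rows make up. Full scale, the value 1, is 1 m for a shift and 90 degrees for a turn. A row lasts 1/10 s, in which the tool goes at most 50 mm and 8.59 degrees, less where a joint would pass 70% of its speed; a pose out of reach is approached as far as the arm can. A call with a number of a shift or a turn outside -1 to 1 is refused whole. A call with a gripper value outside its range is refused whole. The fingers move at their own pace and stop on an object; "force" is the grip in N (left out, the last holds). Time passes only in rows, so rows that repeat a pose let the fingers close. It gives the time, the measured TCP pose, the force, the opening and the grip force at its end, in the units of the state.
- sensors.observe(): the state, without advancing time (a new reading comes with each control period).
- optics.get_image(name): name is "side" or "top" or "wrist"; returns the picture (420x560x3 uint8, blue, green, red); there is no depth.
- optics.calibration(name): a dict with "camera_matrix" (3x3 intrinsics, pixels), "rvec" (rotation vector, rad) and "tvec" (3), from world to camera coordinates, as OpenCV has them. Camera axes: x right, y down, z forward; pixel columns grow to the right and rows downward; lengths in m; the calibration is good to about 2 mm. A picture is of the moment at which its call begins: read the wrist's pose just before it. calibration takes no time and is no camera call; for the wrist camera it gives the pose at the moment of the call.
- arm.sign_off(): hands the job in; it is judged then, once.
The state is a dict: "clock": time; "joints": joint angles; "dq": joint speeds; "joint_efforts": joint torques, N m; "position": TCP position; "ee_rot": TCP orientation; "force": force on the tool from outside, world axes, zero at the start; "ft_torque": the same for the moment, N m; "width": opening from 0.0 (shut) to 1.0 (fully open); "gripper_force": force on a finger pad.
Only numpy, scipy, OpenCV 4.12 (cv2) and the standard library are available. Lean on these libraries where they do the work, as an engineer would, in place of code of your own. Each camera call takes 0.05 s, during which the arm holds its last target. There are 200 camera calls.

### The job

Hang the dark blue tool bracket on the leaning slotted rack: hook its two tabs into the upper pair of slots, then push it down the rack until it is fully home, flat against the plate, and the brass latch pin has sprung out above it. Let go of it and leave everything else on the bench where it is.

Things in the scene. Friction and masses are not known exactly. Their poses are not given: they have to be found in the camera images.
- bracket: Loose dark blue bracket, 0.25 to 0.42 kg, standing upright. Origin: bottom edge of its back plate's rear face, mid-width. +x out of the rear (the way the tabs point), y along the width, z up. In mm: back plate 140 wide (y), 80 high, 4 thick (x -4 to 0); shelf at the bottom 140 wide, 4 thick, x -74 to -4, front lip 14 high.
- bracket_grip (a point): Point to grip on the bracket's yellow rib, at bracket (-48, 0, 60) mm. The rib stands mid-width on the shelf: 14 mm thick (bracket y -7 to 7), x -62 to -4, top at z 80, flat parallel sides, so the fingers close along the bracket's y. Grip firmly. Axes as the bracket's.
- bracket_tabs (a point): Midway between the ends of the two steel tabs, at bracket (12, 0, 61) mm. Tabs at bracket y = -50 and +50, each 10 mm wide, reaching 12 mm out of the rear face: a stem (z 62 to 72, x 0 to 6), and at its end a lip hanging down (z 50 to 72, x 6 to 12).
- rack_face: Fixed rack, leaning back 28 degrees, may be turned a little. Origin: middle of the lower edge of the slotted plate's front surface, 20 mm above the bench. x straight into the plate, y along its width, z up along the leaning plate. Grey side posts (18 mm wide, at y -112 and +112) stand 4 mm proud of the plate; all ends at z about 200 mm.
- upper_row (a point): Height of the middle of the upper slots (rack_face z 155 mm) at the frame's middle. Steel plate 184 wide, 4 thick, open behind; slots 14 wide: upper pair z 140 to 170, lower pair z 70 to 100, at 50 mm either side of the plate's middle. The plate is clamped up to 10 mm left or right (y) of the frame's middle: NOT shown here, find it by touch or sight.
- home (a point): Where the bracket's origin lies when home: rack_face (0, 0, 78) mm, plus the plate's unknown offset of up to 10 mm in y; bracket axes parallel to rack_face axes. The tabs can enter the upper slots with the bracket's origin at rack_face z 90 to 98 mm; a blocked tab stops it 12 mm short of the plate.
- latch (a joint): Brass sprung pin, 10 mm diameter, round nose, at the plate's middle, rack_face z 164.5 mm, 7 mm proud. Value: metres pushed in, 0 = fully out, at most 0.009; spring 4 to 7 N. The back plate pushes it in as the tabs enter; it springs out above the back plate's top edge when the bracket is fully down. Pushing down the plate takes roughly 5 to 20 N.
- cleaner_bottle: Green cleaner bottle with red cap, 64 diameter, 170 high, standing; origin at the centre of its underside. Bystander.
- flux_pot: Red pot with black cap, 38 diameter, 36 high; origin at the centre of its underside. Bystander.
- pot_cap: Black cap ring, 36 diameter, 12 high; origin at the centre of its underside. Bystander.
- circuit_board: Green circuit board, 110 (x) x 170 (y), up to 18 high, lying flat; origin at the centre of its underside. Bystander.
- heat_pipe: Copper heat pipe with plate and fin block, about 190 (x) x 75 (y), 18 high, lying flat; origin underneath, near its middle. Bystander.
- screwdriver: Screwdriver with red handle, 180 long, lying flat; x axis along it. Bystander.

How it is judged:
By the outcome, as a careful person would: the job done as asked, in the order asked, and still so for the second after the job is handed in, with the robot touching nothing.
It also fails if it takes over 61 s, if anything falls off the work surface, if the arm or the gripper's body presses on something with over 40 N, if the wrist force passes 120 N, or if a joint passes its speed limit or range.

## Working session

There is one attempt and no reset: what is moved stays moved. The work goes in short steps, Python scripts to look and compute and a tool call to move; the robot and the scene stay as the last step left them, time stands still between calls to the robot, and variables do not carry over. Pictures are saved under pics/ and viewed, at most 10 in all, crops included, and the job is handed in when it is done.

Besides the shell and the picture viewer there is one more tool, called after "Call:" as name(argument=value, ...) on one line, values as JSON. arm_command: Moves the arm, as the interface text tells. Its arguments: {"type":"object","properties":{"deltas":{"type":"array","items":{"type":"number"}},"force":{"type":"number"}},"required":["deltas"]}

```bash
mkdir -p pics; ls
python3 - <<'E'
from cell import sensors, optics, arm
import cv2
s=sensors.observe(); print(s, arm.nose_length)
for n in ("side","top"):
    cv2.imwrite(f"pics/{n}0.png",cv2.resize(optics.get_image(n),(800,600),interpolation=cv2.INTER_CUBIC))
E
```

```text
pics
{'clock': 0.0, 'joints': array([-1.43659255,  0.43521376,  0.02500241,  1.57406536, -0.01159239,
        1.13400895, -0.07507635]), 'dq': array([-6.62218012e-04, -1.22708741e-04,  8.75254973e-05,  6.99871707e-04,
       -1.02943595e-03,  8.08006207e-04, -5.26417170e-04]), 'joint_efforts': array([-2.81878902e-04, -6.67866397e+01,  9.84570198e-01, -3.14464438e+01,
       -6.05668151e-02,  4.27112239e-02,  1.67157918e-04]), 'position': array([0.14658396, 0.60708545, 0.2449633 ]), 'ee_rot': array([-3.71207216e-01, -3.11956034e+00,  2.43523283e-03]), 'force': array([ 0.17234871, -0.36388713, -0.65804884]), 'ft_torque': array([-0.00397373,  0.03073264, -0.00229619]), 'gripper_force': 0.0, 'width': 1.000276087364147} 0.019
```

View pics/side0.png

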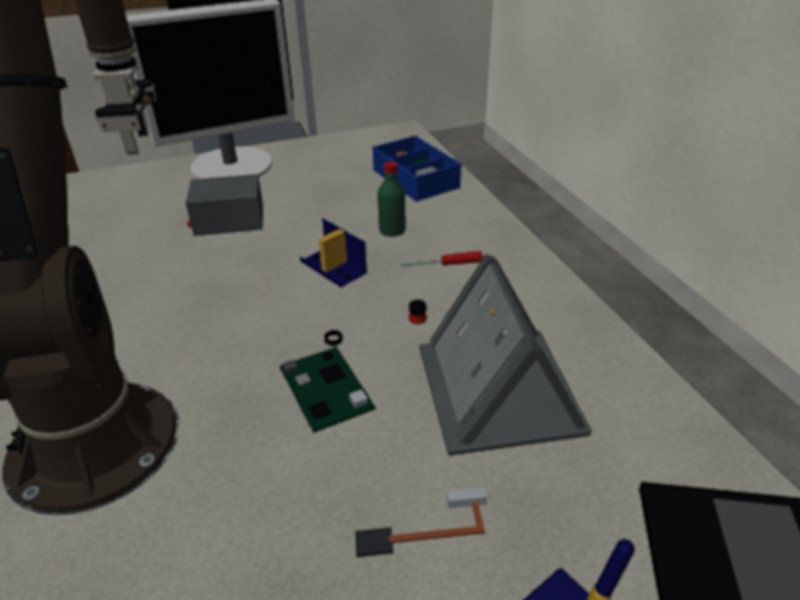

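View pics/top0.png

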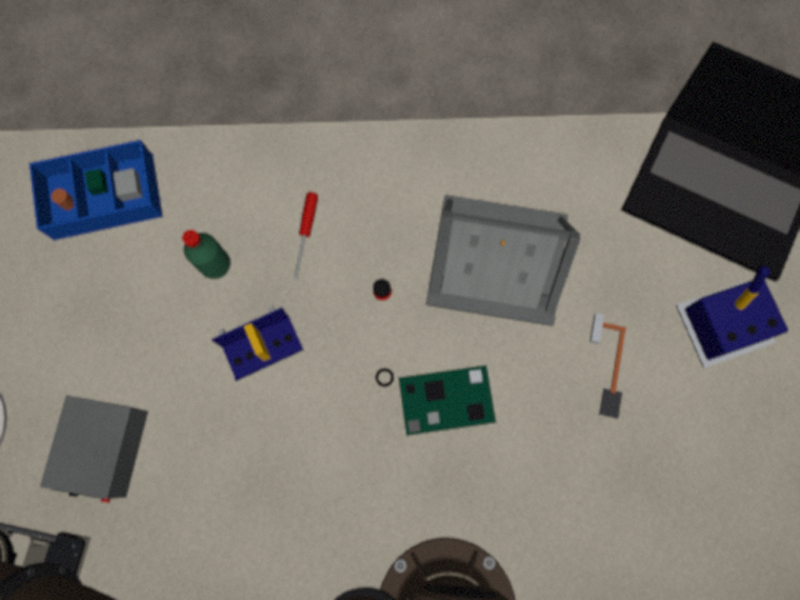

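```bash
cat > h.py <<'E'
import numpy as np, cv2
from cell import optics
def cal(n):
    c=optics.calibration(n); return c["camera_matrix"],np.array(c["rvec"],float),np.array(c["tvec"],float)
def proj(n,P):
    K,r,t=cal(n); return cv2.projectPoints(np.array(P,float).reshape(-1,1,3),r,t,K,None)[0].reshape(-1,2)
def ray(n,uv):
    K,r,t=cal(n); R=cv2.Rodrigues(r)[0]; d=R.T@np.linalg.inv(K)@np.array([uv[0],uv[1],1.]); return -R.T@t.ravel(), d
def onz(n,uv,z):
    c,d=ray(n,uv); return c+d*(z-c[2])/d[2]
E
python3 - <<'E'
from h import *
def crop(im,x0,x1,y0,y1,f=4): return cv2.resize(im[y0:y1,x0:x1],None,fx=f,fy=f,interpolation=cv2.INTER_CUBIC)
t=np.mean([optics.get_image("top").astype(float) for _ in range(4)],0).astype(np.uint8); s=np.mean([optics.get_image("side").astype(float) for _ in range(4)],0).astype(np.uint8)
np.save("t.npy",t);np.save("s.npy",s)
o=np.zeros((420,800,3),np.uint8); o[:280,:320]=crop(t,140,220,205,275); o[:,320:]=crop(t,290,410,130,235)
cv2.imwrite("pics/tc.png",np.clip(o*1.6,0,255).astype(np.uint8))
o=np.zeros((600,800,3),np.uint8); o[:240,:260]=crop(s,200,265,145,205); o[:,260:]=crop(s,285,420,175,325)
cv2.imwrite("pics/sc.png",np.clip(o*1.6,0,255).astype(np.uint8))
E
```

```text
(no output)
```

View pics/tc.png

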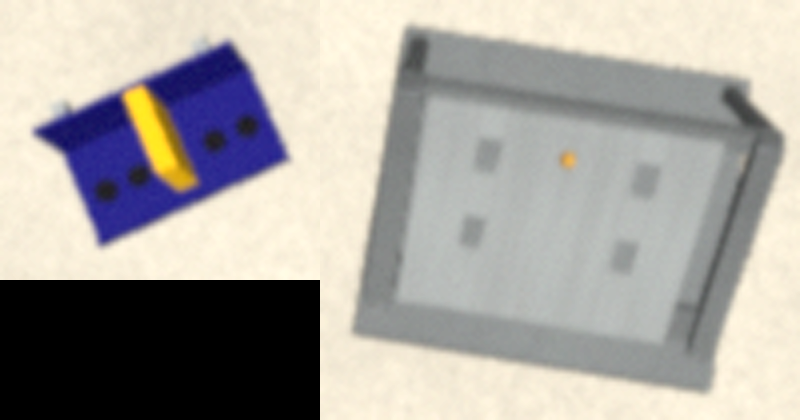

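View pics/sc.png

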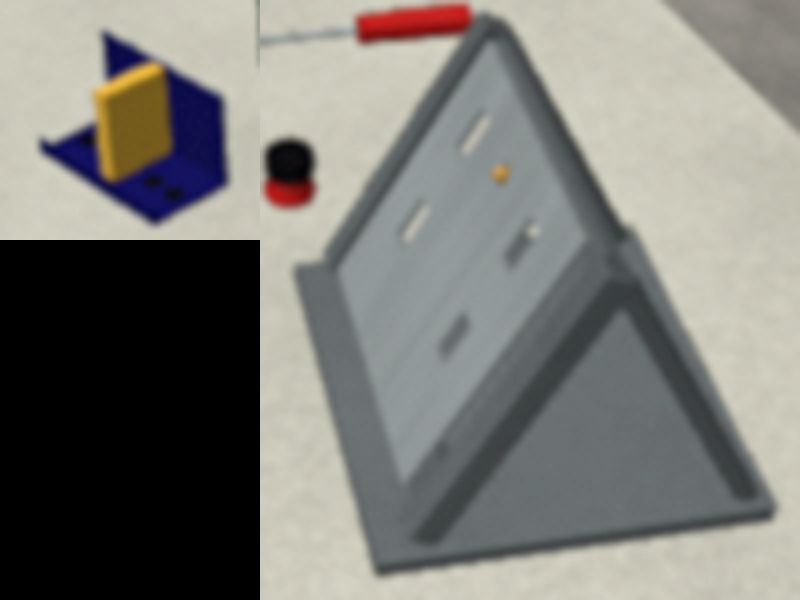

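```bash
cat > fit.py <<'E'
from h import *
from scipy.optimize import least_squares
from scipy.spatial.transform import Rotation as Ro
def T(c): return (140+(c[0]+.5)/4-.5,205+(c[1]+.5)/4-.5)
def TR(c): return (290+(c[0]-319.5)/4-.5,130+(c[1]+.5)/4-.5)
def S(c): return (200+(c[0]+.5)/4-.5,145+(c[1]+.5)/4-.5)
def SR(c): return (285+(c[0]-259.5)/4-.5,175+(c[1]+.5)/4-.5)
def rack(yaw): return Ro.from_euler('z',yaw)*Ro.from_euler('y',28,degrees=True)
def brk(yaw): return Ro.from_euler('z',yaw)
def fit(rows,rot,z0,x0,name):
    def res(p):
        r=[]
        for n in ("top","side"):
            q=[k for k in rows if k[0]==n]
            P=rot(p[2]).apply(np.array([k[1] for k in q])/1000.)+[p[0],p[1],z0]
            r.append(proj(n,P)-np.array([k[2] for k in q]))
        return np.vstack(r).ravel()
    s=least_squares(res,x0,loss='soft_l1')
    print(name,s.x.round(4),"yawdeg",np.degrees(s.x[2]).round(2)); print(res(s.x).reshape(-1,2).round(1).tolist()); return s.x
R=[("top",(2,50,155),TR((487,155))),("top",(2,50,85),TR((472,232))),("top",(2,-50,155),TR((645,181))),("top",(2,-50,85),TR((624,257))),("top",(-4,0,164.5),TR((568,160))),
("side",(1,50,155),SR((475,132))),("side",(1,50,85),SR((415,222))),("side",(1,-50,155),SR((520,243))),("side",(1,-50,85),SR((454,337))),("side",(-4,0,164.5),SR((500,173)))]
B=[("top",(0,70,80),T((35,130))),("top",(0,-70,80),T((230,42))),("top",(-74,70,7),T((101,244))),("top",(-74,-70,7),T((288,158))),
("side",(-2,70,80),S((104,33))),("side",(-4,-70,80),S((222,97))),("side",(0,-70,0),S((228,185))),("side",(-74,-70,0),S((155,223))),("side",(-74,70,14),S((42,140)))]
if __name__=="__main__":
    fit(R,rack,.02,[.5,-.1,0],"rack"); fit(B,brk,0,[.45,.3,.4],"bracket")
    fit([k for k in R if k[0]=="top"]+[R[5]],rack,.02,[.5,-.1,0],"rack top"); fit([k for k in B if k[0]=="top"]+[B[6]],brk,0,[.45,.3,.4],"br top")
E
python3 fit.py
```

```text
rack [ 0.5519 -0.1027 -0.209 ] yawdeg -11.97
[[0.2, -0.3], [-0.0, -0.5], [-0.2, -0.1], [-0.4, -0.2], [-0.0, 0.7], [-0.2, 0.5], [-0.1, 0.0], [0.2, 0.6], [0.2, -0.0], [-0.5, -0.2]]
bracket [0.5155 0.346  0.4131] yawdeg 23.67
[[-0.9, -0.4], [0.1, -0.9], [-0.1, 0.5], [0.8, 0.0], [-0.1, -0.6], [-0.3, 0.4], [0.5, 0.2], [0.1, 0.9], [-0.8, -0.6]]
rack top [ 0.5518 -0.1031 -0.204 ] yawdeg -11.69
[[0.2, -0.2], [0.1, -0.4], [-0.1, -0.2], [-0.3, -0.3], [-0.0, 0.7], [-0.3, 0.5]]
br top [0.5149 0.346  0.4102] yawdeg 23.5
[[-0.9, -0.2], [0.1, -0.6], [-0.2, 0.7], [0.7, 0.3], [0.2, 0.2]]
```

```bash
cat >> h.py <<'E'
from cell import sensors
from scipy.spatial.transform import Rotation as Ro
def frame_brk(p=(.5152,.346,23.6)): return Ro.from_euler('z',p[2],degrees=True), np.array([p[0],p[1],0.])
def frame_rack(p=(.5519,-.1028,-11.9)): return Ro.from_euler('z',p[2],degrees=True)*Ro.from_euler('y',28,degrees=True), np.array([p[0],p[1],.02])
def tool(Rb,t=28): # tool tilt t deg toward bracket +x; tool y = bracket y
    t=np.radians(t); z=np.array([np.sin(t),0,-np.cos(t)]); y=np.array([0,1.,0]); x=np.cross(y,z)
    return Rb*Ro.from_matrix(np.stack([x,y,z],1))
def delta(pos,R):
    s=sensors.observe(); w=(R*Ro.from_rotvec(s["ee_rot"]).inv()).as_rotvec()/(np.pi/2)
    print("clock",round(s["clock"],2),"turn",w.round(4),"shift",(np.array(pos)-s["position"]).round(4),"F",s["force"].round(1),"w",round(s["width"]*91.8,1),"gf",round(s["gripper_force"],1))
E
python3 - <<'E'
from h import *
R,o=frame_brk(); g=o+R.apply([-.048,0,.06]); print(g)
delta(g+[0,0,.12],tool(R))
print("bottle", onz("top",(213*.7,268*.7),0.01))
print("in bracket", R.inv().apply(onz("top",(213*.7,268*.7),0.01)-o))
E
```

```text
[0.47121459 0.32678325 0.06      ]
clock 0.5 turn [ 0.0277 -0.3153  0.4047] shift [ 0.3246 -0.2807 -0.0657] F [ 0.3  0.2 -0.3] w 92.0 gf 0.0
bottle [0.64093654 0.42965825 0.01      ]
in bracket [0.14871278 0.0263228  0.01      ]
```

Call:
arm_command(deltas=[0.028,-0.315,0.405,0.325,-0.281,-0.066,50,0.028,-0.315,0.405,0.325,-0.281,-0.066,50,0.028,-0.315,0.405,0.325,-0.281,-0.066,50,0.028,-0.315,0.405,0.325,-0.281,-0.066,50,0.028,-0.315,0.405,0.325,-0.281,-0.066,50,0.028,-0.315,0.405,0.325,-0.281,-0.066,50,0.028,-0.315,0.405,0.325,-0.281,-0.066,50,0.028,-0.315,0.405,0.325,-0.281,-0.066,50,0.028,-0.315,0.405,0.325,-0.281,-0.066,50,0.028,-0.315,0.405,0.325,-0.281,-0.066,50,0.028,-0.315,0.405,0.325,-0.281,-0.066,50,0.028,-0.315,0.405,0.325,-0.281,-0.066,50,0.028,-0.315,0.405,0.325,-0.281,-0.066,50,0.028,-0.315,0.405,0.325,-0.281,-0.066,50])

```text
clock: 1.9
position: [0.4707, 0.3279, 0.1799]
ee_rot: [-0.548, 2.603, 0.138]
force: [0.2, -0.4, 0.9]
width: 0.545
gripper_force: 0.0
```

Run:
```python
from h import *
R,o=frame_brk(); g=o+R.apply([-.048,0,.06])
delta(g+[0,0,.12],tool(R)); delta(g,tool(R))
im=optics.get_image("wrist"); cv2.imwrite("pics/w1.png",cv2.resize(im,(800,600)))
P=[(-62,7,80),(-62,-7,80),(-4,7,80),(-4,-7,80),(0,70,80),(0,-70,80),(-74,70,14),(-74,-70,14)]
print((proj("wrist",R.apply(np.array(P)/1000.)+o)/.7).round().tolist())
```

```text
clock 1.9 turn [-0.0004 -0.0003 -0.0021] shift [ 0.0005 -0.0012  0.0001] F [ 0.2 -0.4  0.9] w 50.0 gf 0.0
clock 1.9 turn [-0.0004 -0.0003 -0.0021] shift [ 0.0005 -0.0012 -0.1199] F [ 0.2 -0.4  0.9] w 50.0 gf 0.0
[[412.0, 195.0], [380.0, 195.0], [409.0, 292.0], [382.0, 292.0], [529.0, 298.0], [262.0, 298.0], [532.0, 105.0], [260.0, 105.0]]
```

View pics/w1.png

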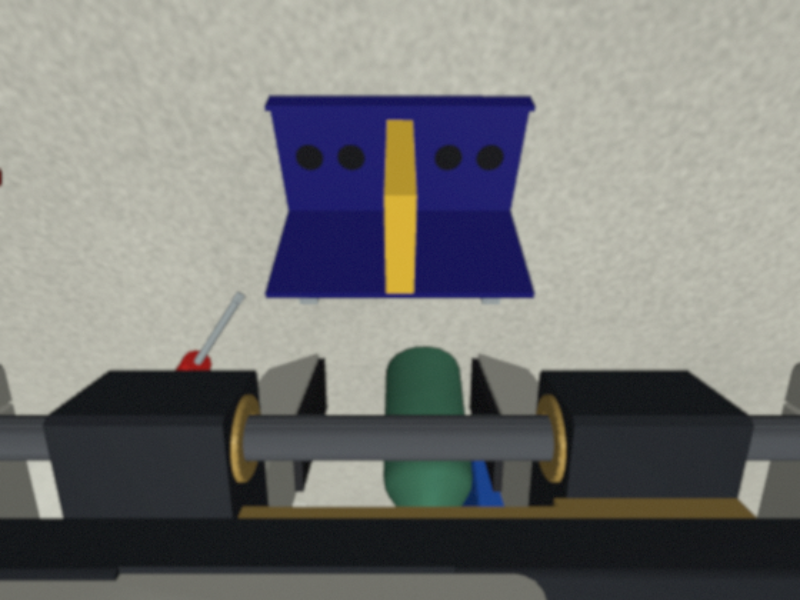

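Call:
arm_command(deltas=[0,0,0,0,0,-0.04,50,0,0,0,0,0,-0.08,50,0,0,0,0,0,-0.105,50,0,0,0,0,0,-0.12,50,0,0,0,0,0,-0.12,50,0,0,0,0,0,-0.12,50,0,0,0,0,0,-0.12,5,0,0,0,0,0,-0.12,5,0,0,0,0,0,-0.12,5,0,0,0,0,0,-0.12,5,0,0,0,0,0,-0.12,5,0,0,0,0,0,-0.12,5,0,0,0,0,0,-0.12,5,0,0,0,0,0,-0.12,5], force=55)

```text
clock: 3.35
position: [0.4718, 0.3272, 0.0606]
ee_rot: [-0.545, 2.603, 0.137]
force: [-3.2, -1.0, 6.5]
width: 0.151
gripper_force: 55.0
```

Run:
```python
from h import *
R,o=frame_brk(); s=sensors.observe(); print("tcp in bracket",R.inv().apply(s["position"]-o).round(4))
print("tilt err", (tool(R).inv()*Ro.from_rotvec(s["ee_rot"])).as_rotvec(degrees=True).round(2))
R,o=frame_rack(); g=o+R.apply([-.048-.07,0,.06+.094]); print(g)
delta(g,tool(R))
```

```text
tcp in bracket [-0.0473  0.0002  0.0606]
tilt err [-0.07 -0.05 -0.04]
[ 0.52069614 -0.09622431  0.21137157]
clock 3.35 turn [-0.033   0.315  -0.3871] shift [ 0.0489 -0.4234  0.1508] F [-3.2 -1.   6.5] w 13.9 gf 55.0
```

Call:
arm_command(deltas=[0,0,0,0,0,0.03,5,0,0,0,0,0,0.07,5,0,0,0,0,0,0.11,5,0,0,0,0,0,0.15,5,-0.002,0.02,-0.03,0.004,-0.03,0.16,5,-0.005,0.05,-0.07,0.008,-0.07,0.16,5,-0.01,0.1,-0.13,0.014,-0.115,0.16,5,-0.015,0.15,-0.19,0.02,-0.16,0.16,5,-0.02,0.2,-0.25,0.026,-0.205,0.16,5,-0.025,0.25,-0.3,0.031,-0.25,0.16,5,-0.03,0.28,-0.34,0.036,-0.295,0.16,5,-0.033,0.3,-0.37,0.04,-0.34,0.16,5,-0.033,0.315,-0.387,0.045,-0.38,0.155,5,-0.033,0.315,-0.387,0.048,-0.41,0.151,5,-0.033,0.315,-0.387,0.049,-0.423,0.151,5,-0.033,0.315,-0.387,0.049,-0.423,0.151,5,-0.033,0.315,-0.387,0.049,-0.423,0.151,5,-0.033,0.315,-0.387,0.049,-0.423,0.151,5,-0.033,0.315,-0.387,0.049,-0.423,0.151,5])

```text
clock: 5.25
position: [0.5207, -0.0947, 0.2109]
ee_rot: [-0.322, -3.124, -0.0]
force: [0.4, -0.2, -4.0]
width: 0.15
gripper_force: 55.0
```

Run:
```python
from h import *
R,o=frame_rack(); g=o+R.apply([-.0473-.07,0,.0606+.094])
delta(g,tool(R)); s=sensors.observe(); print(s["position"])
w=np.mean([optics.get_image("wrist").astype(float) for _ in range(2)],0); t=np.mean([optics.get_image("top").astype(float) for _ in range(4)],0); si=np.mean([optics.get_image("side").astype(float) for _ in range(4)],0)
for n,v in (("w",w),("t",t),("s",si)): np.save(n+"2.npy",v.astype(np.uint8))
def crop(im,x0,x1,y0,y1,f): return cv2.resize(np.clip(im*1.5,0,255).astype(np.uint8)[y0:y1,x0:x1],None,fx=f,fy=f,interpolation=cv2.INTER_CUBIC)
o=np.zeros((600,800,3),np.uint8)
o[:300,:400]=crop(w,0,560,0,420,1)[:0].shape and cv2.resize(np.clip(w*1.3,0,255).astype(np.uint8),(400,300)) if False else cv2.resize(np.clip(w*1.3,0,255).astype(np.uint8),(400,300))
o[300:,:400]=crop(t,295,395,140,215,4)
o[:600,400:]=crop(si,290,390,150,300,4)
cv2.imwrite("pics/c2.png",o)
```

```text
clock 5.25 turn [-0.0002 -0.0009 -0.0015] shift [ 0.0009 -0.0017  0.0007] F [ 0.4 -0.2 -4. ] w 13.8 gf 55.0
[ 0.52065681 -0.09472636  0.21089098]
```

View pics/c2.png

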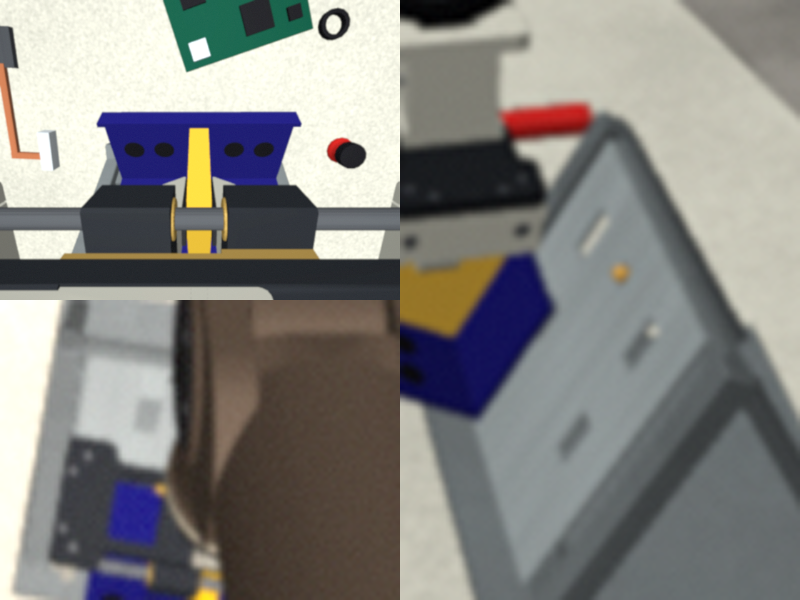

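Run:
```python
from h import *
s=sensors.observe(); Rt=Ro.from_rotvec(s["ee_rot"]); Rb=Rt*tool(Ro.identity()).inv(); ob=s["position"]-Rb.apply([-.0473,0.000,.0606])
P=[(0,-70,80),(0,-70,0),(-4,-70,80)]
uv=proj("side",Rb.apply(np.array(P)/1000)+ob); print(((uv+.5-[290,150])*4+[400,0]).round(1))
for n in 'xyz': # px per mm
    d=dict(x=[1,0,0],y=[0,1,0],z=[0,0,1])[n]; print(n,(proj("side",Rb.apply((np.array([(0,-70,80)])+d)/1000)+ob)-uv[:1]).round(2)*4)
```

```text
[[554.7 309.7]
 [478.6 420.9]
 [548.1 307.6]]
x [[1.64 0.52]]
y [[-0.44 -1.24]]
z [[ 1.   -1.44]]
```

Call:
arm_command(deltas=[0,-0.001,-0.0015,0.018,-0.0055,-0.0085,5,0,-0.001,-0.0015,0.033,-0.0085,-0.0165,5,0,-0.001,-0.0015,0.043,-0.0105,-0.022,5,0,-0.001,-0.0015,0.0476,-0.0115,-0.0247,5,0,-0.001,-0.0015,0.0476,-0.0115,-0.0247,5,0,-0.001,-0.0015,0.0476,-0.0115,-0.0247,5,0,-0.001,-0.0015,0.0493,-0.0119,-0.0256,5,0,-0.001,-0.0015,0.051,-0.0122,-0.0266,5,0,-0.001,-0.0015,0.0528,-0.0126,-0.0275,5,0,-0.001,-0.0015,0.0545,-0.013,-0.0285,5,0,-0.001,-0.0015,0.0545,-0.013,-0.0285,5])

```text
clock: 6.85
position: [0.5755, -0.1092, 0.1822]
ee_rot: [0.329, 3.124, 0.0]
force: [0.7, 1.6, -4.3]
width: 0.148
gripper_force: 55.0
```

```bash
cat >> h.py <<'E'
def where(p=None):
    R,o=frame_rack(*( [p] if p else [])); s=sensors.observe(); Rb=Ro.from_rotvec(s["ee_rot"])*tool(Ro.identity()).inv()
    ob=s["position"]-Rb.apply([-.0473,0,.0606])
    print("clock",round(s["clock"],2),"bracket in rack mm",(R.inv().apply(ob-o)*1000).round(1),"rot",(R.inv()*Rb).as_rotvec(degrees=True).round(2),"F rack",R.inv().apply(s["force"]).round(1),"T",R.inv().apply(s["ft_torque"]).round(2))
E
python3 -c "
from h import *
where()"
```

```text
clock 6.85 bracket in rack mm [-7.2 -1.4 94.1] rot [ 0.07 -0.02 -0.11] F rack [ 2.3  1.7 -3.7] T [ 0.35 -0.1   0.28]
```

Call:
arm_command(deltas=[0,0,0.001,0.0009,0.0008,-0.0005,5,0,0,0.001,0.0019,0.0006,-0.0009,5,0,0,0.001,0.0036,0.0002,-0.0019,5,0,0,0.001,0.0053,-0.0001,-0.0028,5,0,0,0.001,0.0062,-0.0003,-0.0033,5,0,0,0.001,0.0062,-0.0003,-0.0033,5])

```text
clock: 7.45
position: [0.5811, -0.1099, 0.1788]
ee_rot: [-0.328, -3.124, 0.001]
force: [-4.7, 0.2, 1.7]
width: 0.149
gripper_force: 55.0
```

```bash
python3 -c "
from h import *
where()"
```

```text
clock 7.45 bracket in rack mm [-0.8 -1.  93.7] rot [ 0.01  0.03 -0.08] F rack [-4.9 -0.7 -0.6] T [-0.14  0.9  -0.06]
```

Call:
arm_command(deltas=[0,0,0,0.0007,-0.0001,-0.0004,5,0,0,0,-0.0002,0.0001,-0.0022,5,0,0,0,-0.0011,0.0003,-0.0039,5,0,0,0,-0.0021,0.0005,-0.0057,5,0,0,0,-0.003,0.0007,-0.0075,5,0,0,0,-0.0039,0.0009,-0.0092,5,0,0,0,-0.0039,0.0009,-0.0092,5])

```text
clock: 8.15
position: [0.5763, -0.1082, 0.1693]
ee_rot: [-0.326, -3.122, -0.0]
force: [-5.2, 3.3, -3.8]
width: 0.144
gripper_force: 55.0
```

```bash
python3 -c "
from h import *
where()"
```

```text
clock 8.15 bracket in rack mm [-0.8 -0.3 82.9] rot [ 0.01  0.13 -0.03] F rack [-3.4  2.1 -6.1] T [0.08 1.41 0.04]
```

Call:
arm_command(deltas=[0,0,0,-0.0005,0.0001,-0.0013,5,0,0,0,-0.001,0.0002,-0.0023,5,0,0,0,-0.0015,0.0003,-0.0033,5,0,0,0,-0.002,0.0004,-0.0043,5,0,0,0,-0.0025,0.0005,-0.0053,5,0,0,0,-0.003,0.0006,-0.0063,5,0,0,0,-0.003,0.0006,-0.0063,5])

```text
clock: 8.85
position: [0.5743, -0.1078, 0.1643]
ee_rot: [0.326, 3.125, -0.0]
force: [-7.2, 1.4, 9.2]
width: 0.147
gripper_force: 55.0
```

```bash
python3 -c "
from h import *
where()"
```

```text
clock 8.85 bracket in rack mm [-0.1 -0.3 77.6] rot [-0.   -0.   -0.01] F rack [-10.8  -0.2   4.7] T [-0.02  1.6   0.44]
```

Call:
arm_command(deltas=[0,0,0,-0.0005,0.0001,-0.0009,5,0,0,0,-0.0009,0.0002,-0.0018,5,0,0,0,-0.0014,0.0003,-0.0026,5,0,0,0,-0.0014,0.0003,-0.0026,5])

```text
clock: 9.25
position: [0.5743, -0.1078, 0.1641]
ee_rot: [0.326, 3.121, -0.001]
force: [-11.0, 0.9, 26.6]
width: 0.149
gripper_force: 55.0
```

Run:
```python
from h import *
where()
si=np.mean([optics.get_image("side").astype(float) for _ in range(4)],0)
o=cv2.resize(np.clip(si*1.5,0,255).astype(np.uint8)[160:280,290:430],None,fx=5,fy=5,interpolation=cv2.INTER_CUBIC)
cv2.imwrite("pics/c3.png",o)
```

```text
clock 9.25 bracket in rack mm [ 0.1 -0.3 77.6] rot [ 0.   -0.22 -0.01] F rack [-22.2  -1.3  18.4] T [-0.3   2.66  0.36]
```

View pics/c3.png

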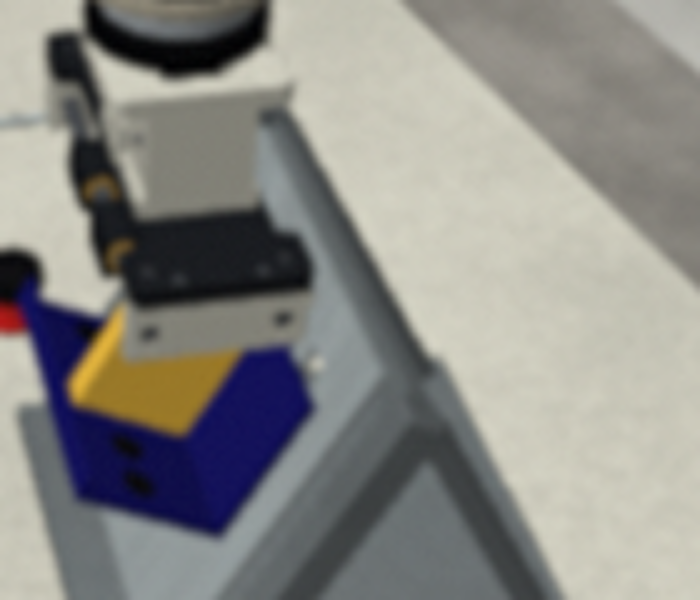

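Call:
arm_command(deltas=[0,0,0,0.0014,-0.0003,0.0026,5,0,0,0,0.0014,-0.0003,0.0026,5,0,0,0,0.0014,-0.0003,0.0026,45,0,0,0,0.0014,-0.0003,0.0026,45,0,0,0,0.0014,-0.0003,0.0026,45,0,0,0,0.0014,-0.0003,0.0026,45,0,0,0,0.0014,-0.0003,0.0026,45,0,0,0,0,0,0.015,45,0,0,0,0,0,0.04,45,0,0,0,-0.02,0,0.08,45,0,0,0,-0.06,0.03,0.12,45,0,0,0,-0.1,0.07,0.15,45,0,0,0,-0.14,0.11,0.15,45,0,0,0,-0.17,0.16,0.15,45,0,0,0,-0.17,0.2,0.15,45,0,0,0,-0.17,0.24,0.15,45,0,0,0,-0.17,0.24,0.15,45])

```text
clock: 11.15
position: [0.4015, 0.1371, 0.3125]
ee_rot: [0.317, 3.123, 0.003]
force: [-0.0, -0.3, -0.2]
width: 0.49
gripper_force: 0.0
```

Run:
```python
from h import *
where()
def crop(im,x0,x1,y0,y1,f): return cv2.resize(np.clip(im*1.5,0,255).astype(np.uint8)[y0:y1,x0:x1],None,fx=f,fy=f,interpolation=cv2.INTER_CUBIC)
t=np.mean([optics.get_image("top").astype(float) for _ in range(4)],0); si=np.mean([optics.get_image("side").astype(float) for _ in range(4)],0)
o=np.zeros((600,800,3),np.uint8)
o[:400,:400]=crop(t,295,395,130,230,4); o[400:,:400]=cv2.resize(crop(t,0,560,0,420,1),(400,200))
o[:,400:]=crop(si,295,395,150,300,4)
cv2.imwrite("pics/c4.png",o)
R,_o=frame_rack()
P=[(0,-70,80),(0,70,80),(0,-70,0)]; uv=proj("side",R.apply((np.array(P)+[0,0,78])/1000)+_o); print(((uv+.5-[295,150])*4+[400,0]).round())
uv=proj("side",R.apply(np.array([[-5,0,164.5]])/1000)+_o); print(((uv+.5-[295,150])*4+[400,0]).round())
uv=proj("top",R.apply(np.array([[-5,0,164.5]])/1000)+_o); print(((uv+.5-[295,130])*4).round())
```

```text
clock 11.15 bracket in rack mm [-263.5  204.   105.4] rot [-0.02 -0.12  0.32] F rack [ 0.1 -0.3 -0.2] T [-0.04 -0.03  0.01]
[[633. 366.]
 [567. 210.]
 [556. 471.]]
[[597. 272.]]
[[228. 164.]]
```

View pics/c4.png

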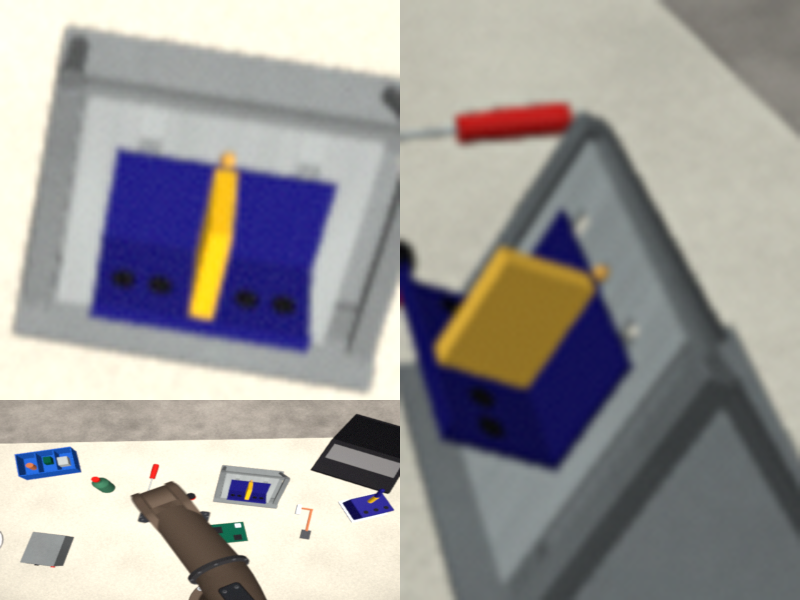

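The last picture shows the bracket flat on the plate. Its corners lie within about 3 crop pixels of the home prediction in the side view, and the brass pin is visible above its top edge at side crop (600, 272) and top crop (228, 160).

```bash
python3 -c "
from cell import arm
print(arm.sign_off())"
```

```text
the job is handed in; nothing more can be done
None
```

The bracket is hooked into the upper slots and pushed fully home, flat on the plate. The latch pin is visible above it, the gripper is clear, and the job was handed in at about 12 s with nothing else touched.

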